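# Feed one chill from the foundry magazine onto the pattern

## Robot

A 6-joint arm with a two-finger parallel gripper is mounted at the origin on the work surface. World frame = base frame: x ahead of the robot, y to its left, z up, the work surface at z = 0. Lengths are in mm, angles in rad, forces in N, time in s.
With the tool pointing down it reaches from about 300 to 775 mm from the base axis. Payload 14.6 kg.
Tool frame: the origin (TCP) lies midway between the tips of the shut fingers; the grasp point (between the pads) lies behind it (manip.grip_depth is the z of the grasp point in the tool frame, in mm); z points along the fingers, y is the line along which they close (so a half turn about z gives the same grasp; the last joint's range is limited). The gripper opens to 94 mm and grips with 3 to 60 N. Pads are 16 mm wide; open, the fingers measure 119 mm over their backs; the gripper's body (75 mm by 177 mm) begins 78 mm behind the grasp point.
Start: joints at [1.204, 0.3, 1.521, -0, 1.321, -0.067], TCP at [162.428, 525.458, 205.446] pointing down, gripper open.
Joint ranges: [-3.03, 3.03], [-0.79, 2.21], [0.23, 2.52], [-1.04, 4.18], [0, 3.07], [-2.55, 2.55]. Speed limits (rad/s): [2.22, 2.22, 2.57, 3.14, 3.14, 3.14].

## Interface

Orientations are given as [roll, pitch, yaw] about the fixed x, y, z axes, in that order (R = Rz(yaw) Ry(pitch) Rx(roll)).
In Python, from cell import manip gives the robot as it stands.
- The arm moves only by the shell command python3 nudge.py 'ROWS' [OPENING] [FORCE]. ROWS is a JSON list of rows, 1 to 5 of them, each an object with the fields d (a list: dx, dy, dz in mm), turn_vec (a list: a rotation vector rx, ry, rz in rad); a field left out counts as zero; each row is the pose to reach, as a shift and turn from the pose commanded when the command began, along the tool's axes at that moment; what a row does not reach only later rows make up. A row lasts 1/10 s, in which the tool goes at most 50 mm and 0.15 rad, less where a joint would pass 70% of its speed; a pose out of reach is approached as far as the arm can. OPENING is the finger opening in mm, set as the command begins (- or left out keeps the last). The fingers move at their own pace and stop on an object; FORCE is the grip in N (left out, the last holds). Time passes only in rows, so rows that do not move let the fingers close. It prints the time, the measured TCP pose, the force, the opening and the grip force at its end. Input that does not fit is refused with a message, and nothing moves.
- manip.read_state(): the state, without advancing time (a new reading comes with each control period).
- manip.camera(name): name is "side" or "top" or "wrist"; returns (picture, depth): 400x640x3 uint8, red, green, blue; 400x640 float32, mm along the optical axis (not along the pixel's ray), 0 where there is no reading.
- manip.camera_info(name): a dict with "K" (3x3 intrinsics, pixels), "rvec" (rotation vector, rad) and "tvec" (3), from world to camera coordinates, as OpenCV has them; the wrist camera has in their place "mount" (4x4, takes a point from camera to tool coordinates, whose origin is the TCP and whose axes are the flange's). Camera axes: x right, y down, z forward; pixel columns grow to the right and rows downward; lengths in mm; the calibration is good to about 2 mm. A picture is of the moment at which its call begins: read the wrist's pose just before it. camera_info takes no time and is no camera call.
- manip.sign_off(): hands the job in; it is judged then, once.
The state is a dict: "clock": time; "joints": joint angles; "qd": joint speeds; "effort": joint torques, N m; "eef_pos": TCP position; "eef_rot": TCP orientation; "wrist_force": force on the tool from outside, world axes, zero at the start; "moment": the same for the moment, N m; "finger_gap": finger opening in mm; "finger_force": force on a finger pad.
Only numpy, scipy, OpenCV 4.12 (cv2) and the standard library are available. Lean on these libraries where they do the work, as an engineer would, in place of code of your own. Each camera call takes 0.05 s, during which the arm holds its last target. There are 200 camera calls.

## Task

Feed one iron chill out of the bottom of the blue magazine by sliding the orange pusher handle all the way towards the stack, then all the way back home so that the stack drops down for the next one. Take the chill that came out and set it down (do not drop it) flat on the yellow patch of the red pattern, centred and with its long sides along the patch's long sides. The rusty used chill on the bench and the chills still in the stack are not to be used.

Things in the scene. Friction and masses are not known exactly. Their poses are not given: they have to be found in the camera images.
- bottom_chill: Lowest of four identical grey cast-iron plates (chills) stacked in the blue magazine: 60 x 40 x 14 mm, 0.19 to 0.27 kg. Origin: centre of its underside; x along the 60 mm, y along the 40 mm, z up. Once out on the tongue it overhangs it 6 mm on each long side, with nothing beside it: grip it from above across its 40 mm, fingertips a few mm above its underside.
- next_chill: The second chill from below, same size, origin and axes. Its underside starts 44 mm above the bench; with the pusher forward it rests on the pusher blade at about 42 mm; with the pusher back home it has dropped to the magazine floor at 30 mm.
- magazine: Blue chute of four corner angles, fixed to the bench, 72 x 52 mm outside, top 92 mm above the bench, floor at 30 mm. Origin: on the bench under the chute's centre. x points to the pusher handle, z up. Chills leave lengthwise towards -x onto a steel tongue 28 mm wide, also 30 mm high; a full stroke leaves the chill's centre about 67 mm from the chute's centre.
- pusher_grip (a point): Where to grip the orange upright handle (square post 18 x 18 mm, 42 to 96 mm above the bench): on its axis, 80 mm above the bench; moves with the pusher. Its x axis points away from the stack: pushing a chill out moves the handle along -x; y level across the slide, z up. It is 140 mm from the chute's centre at home, 70 mm fully forward. Only the bed and blade, up to 42 mm high, lie around it.
- pusher (a joint): Slide of the pusher, m: 0 = home stop (handle away from the stack), 0.070 = forward stop (chill wholly out on the tongue). It stays where it is left; friction about 2 N, with the stack up to about 15 N.
- patch (a point): Centre of the yellow patch (84 x 64 mm, level, 38 mm above the bench) painted on the flat top of a red wooden pattern (pad 115 x 95 mm) on a plywood board (160 x 210 mm) fixed to the bench. x along the patch's long side, y along its short side, z up. Beside the pad at -y is a red round boss, 6 mm lower than the patch.

How it is judged:
By the outcome, as a careful person would: the job done as asked, in the order asked, and still so for the second after the job is handed in, with the robot touching nothing.
It also fails if it takes over 43 s, if anything falls off the work surface, if the arm or the gripper's body presses on something with over 40 N, if the wrist force passes 120 N, or if a joint passes its speed limit or range.

## Working session

There is one attempt and no reset: what is moved stays moved. The work goes in short steps, Python scripts to look and compute and a shell command to move; the robot and the scene stay as the last step left them, time stands still between calls to the robot, and variables do not carry over. Pictures are saved under pics/ and viewed, at most 10 in all, crops included, and the job is handed in when it is done.

```bash
ls; mkdir -p pics; python3 - <<'E'
from cell import manip
import cv2,numpy as np
for n in("top","side"):
    im,d=manip.camera(n); cv2.imwrite(f"pics/{n}0.png",im[:,:,::-1]); np.savez(f"{n}0.npz",im=im,d=d)
    print(n,{k:np.round(v,3).tolist() for k,v in manip.camera_info(n).items()})
print(manip.camera_info("wrist"),manip.grip_depth,manip.read_state())
E
```

```text
cell.py
nudge.py
pics
top {'K': [[420.773, 0.0, 320.704], [0.0, 420.773, 202.187], [0.0, 0.0, 1.0]], 'rvec': [2.176, -2.223, 0.093], 'tvec': [42.732, 527.72, 957.194]}
side {'K': [[487.443, 0.0, 306.955], [0.0, 487.443, 199.42], [0.0, 0.0, 1.0]], 'rvec': [2.094, -0.756, 0.37], 'tvec': [-384.861, 270.728, 676.171]}
{'K': array([[311.18044601,   0.        , 322.46191043],
       [  0.        , 311.18044601, 196.75680085],
       [  0.        ,   0.        ,   1.        ]]), 'mount': array([[ 4.96982868e-04, -9.57506186e-01, -2.88412305e-01,
         8.50453805e+01],
       [ 9.99999323e-01,  1.72356856e-04,  1.15095566e-03,
        -1.89631399e-01],
       [-1.05233733e-03, -2.88412681e-01,  9.57505623e-01,
        -1.79023487e+02],
       [ 0.00000000e+00,  0.00000000e+00,  0.00000000e+00,
         1.00000000e+00]])} -18.8 {'clock': 0.1, 'joints': array([ 1.20440919e+00,  3.00429849e-01,  1.52149757e+00,  7.68399432e-06,
        1.32071196e+00, -6.65808772e-02]), 'qd': array([-0.00176317, -0.00073975, -0.00203272,  0.00079259, -0.00022108,
        0.0004896 ]), 'effort': array([ 1.04725291e-04, -5.32633245e+01, -3.53283763e+01,  7.08608120e-02,
        2.35342188e-02, -3.71461965e-05]), 'eef_pos': array([162.34238395, 525.25372665, 204.94428627]), 'eef_rot': array([-3.14054874e+00, -7.70670021e-05,  2.84178445e+00]), 'wrist_force': array([ 0.50005916, -0.23891902, -0.09032605]), 'moment': array([-0.00217366,  0.05296449, -0.02589021]), 'finger_force': 0.0, 'finger_gap': 93.88010943903257}
```
View pics/top0.png

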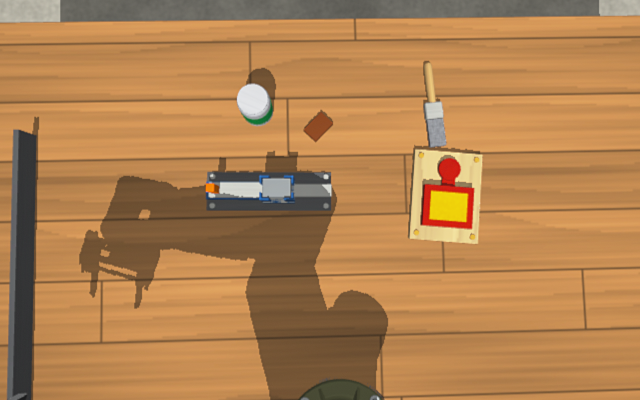

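View pics/side0.png

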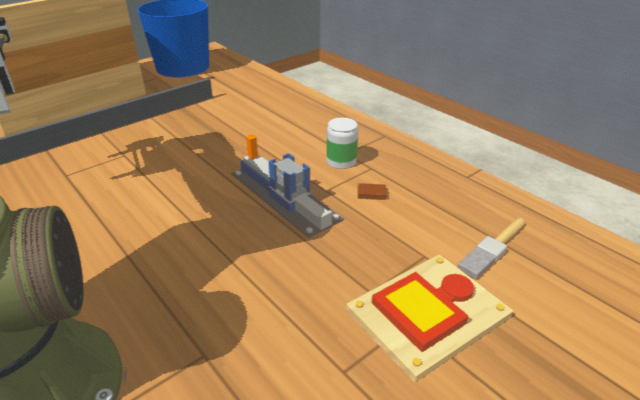

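The top view shows the handle at (211,188), the stack at (277,188) with the tongue to its right, the patch at (448,207) and the used chill at (318,126). The side view shows the handle at (252,146), the stack at (290,175) and the patch at (420,305).

```bash
cat > h.py <<'E'
import cv2,numpy as np
from scipy.spatial.transform import Rotation as R
from cell import manip
def cam(n,st=None):
    i=manip.camera_info(n);K=i["K"]
    if n=="wrist":
        T=np.eye(4);T[:3,:3]=R.from_euler("xyz",st["eef_rot"]).as_matrix();T[:3,3]=st["eef_pos"]
        T=T@i["mount"];return K,T[:3,:3],T[:3,3]
    A=cv2.Rodrigues(np.array(i["rvec"],float))[0];return K,A.T,-A.T@np.ravel(i["tvec"])
def ray(c,p):
    K,A,o=c;d=A@np.linalg.solve(K,[p[0],p[1],1.]);return o,d/np.linalg.norm(d)
def onz(c,p,z):
    o,d=ray(c,p);return o+d*(z-o[2])/d[2]
def tri(c1,p1,c2,p2):
    (a,u),(b,v)=ray(c1,p1),ray(c2,p2)
    s=np.linalg.lstsq(np.c_[u,-v],b-a,rcond=None)[0];P,Q=a+u*s[0],b+v*s[1]
    return (P+Q)/2,np.linalg.norm(P-Q)
def mask(im,lo,hi):
    m=cv2.inRange(cv2.cvtColor(im,cv2.COLOR_RGB2HSV),lo,hi)
    n,l,s,c=cv2.connectedComponentsWithStats(m);return (l==1+np.argmax(s[1:,4])).astype(np.uint8)
YEL=((25,180,150),(33,255,255));ORA=((8,200,120),(17,255,255));BLU=((105,120,40),(122,255,255))
def quad(m):
    c=max(cv2.findContours(m,0,1)[0],key=cv2.contourArea);r=cv2.minAreaRect(c)
    q=cv2.approxPolyDP(c,.05*cv2.arcLength(c,True),True)[:,0];return r,q
def diagx(q):
    q=np.array(q,float);c=q.mean(0);q=q[np.argsort(np.arctan2(*(q-c).T))]
    s=np.linalg.solve(np.c_[q[2]-q[0],-(q[3]-q[1])],q[1]-q[0]);return q[0]+s[0]*(q[2]-q[0])
E
python3 - <<'E'
from h import *
T,S=[np.load(n+"0.npz")["im"] for n in("top","side")];ct,cs=cam("top"),cam("side")
qt,qs=quad(mask(T,*YEL))[1],quad(mask(S,*YEL))[1]
print(qt.tolist(),qs.tolist())
P,e=tri(ct,diagx(qt),cs,diagx(qs));print("patch",P,e)
print([onz(ct,p,P[2])[:2].round(1).tolist() for p in qt])
for n,c in("ORA",ORA),("BLU",BLU):
    for im,cc in(T,ct),(S,cs):
        m=mask(im,*c);print(n,cv2.boundingRect(m),quad(m)[0],m.sum())
        print([onz(cc,quad(m)[0][0],z).round(1).tolist() for z in(96,86,70)])
E
```

```text
[[431, 192], [430, 217], [465, 220], [466, 194]] [[387, 296], [423, 330], [452, 313], [415, 281]]
patch [ 512.74696285 -256.76644788   35.52648739] 1.57197150231518
[[545.5, -220.3], [488.5, -215.9], [479.9, -295.8], [539.3, -300.7]]
ORA (205, 184, 14, 9) ((211.5, 188.0), (8.0, 13.0), 90.0) 101
[[558.3, 263.9, 96.0], [559.3, 266.3, 86.0], [560.9, 270.0, 70.0]]
ORA (246, 135, 11, 23) ((251.45050048828125, 146.0049591064453), (22.388336181640625, 9.25384521484375), 84.2894058227539) 202
[[534.8, 228.6, 96.0], [544.0, 243.6, 86.0], [558.8, 267.6, 70.0]]
BLU (206, 193, 65, 8) ((238.0, 196.5), (7.0, 64.0), 90.0) 142
[[539.1, 208.2, 96.0], [539.9, 209.9, 86.0], [541.2, 212.7, 70.0]]
BLU (137, 0, 72, 77) ((172.8829345703125, 37.903343200683594), (76.74010467529297, 70.14280700683594), 88.36341857910156) 4538
[[740.9, 996.5, 96.0], [754.1, 1026.3, 86.0], [775.3, 1074.1, 70.0]]
```

```bash
python3 nudge.py '[{"d":[-46,-20,0],"turn_vec":[0,0,0.13]},{"d":[-92,-40,0],"turn_vec":[0,0,0.26]},{"d":[-138,-60,0],"turn_vec":[0,0,0.39]},{"d":[-184,-80,0],"turn_vec":[0,0,0.52]},{"d":[-229,-99,0],"turn_vec":[0,0,0.64]}]'
python3 - <<'E'
from h import *
s=manip.read_state();A=R.from_euler("xyz",s["eef_rot"]).as_matrix();print(A.T@(np.array([545,195,200])-s["eef_pos"]),s["eef_rot"])
E
```

```text
clock: 0.6
eef_pos: [353.1, 361.6, 205.4]
eef_rot: [-3.141, 0.0, 2.197]
wrist_force: [0.8, 0.8, 0.6]
finger_gap: 94.0
finger_force: 0.0
[-247.44672637   57.94991888    5.35452088] [-3.14135798e+00  2.77037012e-05  2.19665398e+00]
```

```bash
python3 nudge.py '[{"d":[-48,12,0],"turn_vec":[0,0,0.125]},{"d":[-96,24,0],"turn_vec":[0,0,0.25]},{"d":[-144,36,0],"turn_vec":[0,0,0.375]},{"d":[-190,48,0],"turn_vec":[0,0,0.5]},{"d":[-236,58,5],"turn_vec":[0,0,0.627]}]'
python3 nudge.py '[{},{}]'
python3 - <<'E'
from h import *
s=manip.read_state();im,d=manip.camera("wrist");np.savez("w1.npz",im=im,d=d,p=s["eef_pos"],r=s["eef_rot"])
cv2.imwrite("pics/w1.png",im[:,:,::-1])
c=cam("wrist",s)
for z in(0,96):print([onz(c,p,z).round().tolist() for p in((320,200),(0,0),(639,399))])
E
```

```text
clock: 1.1
eef_pos: [539.5, 205.4, 200.7]
eef_rot: [3.141, -0.0, 1.57]
wrist_force: [-0.3, 0.5, -0.2]
finger_gap: 93.8
finger_force: 0.0
clock: 1.3
eef_pos: [538.1, 206.3, 199.7]
eef_rot: [-3.14, 0.0, 1.574]
wrist_force: [-0.4, -0.1, -0.9]
finger_gap: 93.8
finger_force: 0.0
[[534.0, 173.0, 0.0], [192.0, 395.0, 0.0], [1038.0, -154.0, 0.0]]
[[535.0, 203.0, 96.0], [279.0, 369.0, 96.0], [911.0, -41.0, 96.0]]
```

View pics/w1.png

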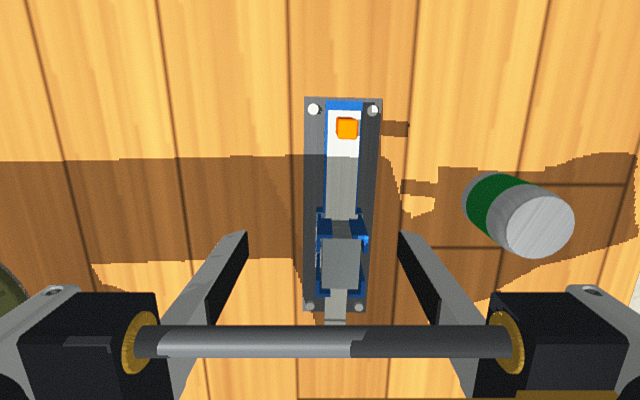

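Wrist view: the handle top is at (346,128), the stack top at (341,260), and the base screws are at (313,109), (372,109), (308,307) and (359,307).

```bash
cat >> h.py <<'E'
def cloud(c,d):
    K,A,o=c;v,u=np.indices(d.shape);P=np.stack([u,v,np.ones_like(u)],-1)@np.linalg.inv(K).T*d[...,None];return P@A.T+o
E
python3 - <<'E'
from h import *
w=np.load("w1.npz");c=cam("wrist",dict(eef_pos=w["p"],eef_rot=w["r"]));W=cloud(c,w["d"]);im=w["im"]
t=np.load("top0.npz");ct=cam("top")
m=mask(im,*ORA);z=W[...,2];print("ora z",np.percentile(z[m>0],[5,50,95]))
top=(m>0)&(z>90);r=cv2.minAreaRect(np.argwhere(top)[:,::-1].astype(np.float32));print("handle top",r,W[top].mean(0),onz(c,r[0],96))
mt=mask(t["im"],*ORA);print("tri handle",tri(c,r[0],ct,quad(mt)[0][0]))
# stack top
g=(z>78)&(z<100)&(abs(W[...,1]-127)<40)&(abs(W[...,0]-545)<40)&(cv2.cvtColor(im,cv2.COLOR_RGB2HSV)[...,1]<60)&(w["d"]>0)
P=W[g].astype(np.float32);print("stack",g.sum(),np.median(P,0));rs=cv2.minAreaRect(P[:,:2].copy());print(rs)
# screws -> axis
gray=cv2.cvtColor(im,cv2.COLOR_RGB2GRAY)
sc=[]
for u,v in((313,109),(372,109),(308,307),(359,307)):
    p=gray[v-9:v+10,u-9:u+10]>150;a=np.argwhere(p).mean(0);q=(u-9+a[1],v-9+a[0]);sc.append(onz(c,q,8));print(q,p.sum(),sc[-1],W[int(q[1]),int(q[0])])
sc=np.array(sc);a=(sc[:2].mean(0)-sc[2:].mean(0));print("axis",np.degrees(np.arctan2(a[1],a[0])),sc.mean(0))
E
```

```text
ora z [63.14587455 93.93038017 95.8105421 ]
handle top ((347.3034973144531, 127.35862731933594), (19.76482391357422, 17.771732330322266), 4.763641834259033) [561.73015242 273.52343246  94.67137   ] [559.33365896 270.37599632  96.        ]
tri handle (array([560.68158018, 268.86348321,  74.92425144]), np.float64(0.5270545394358088))
stack 1945 [556.7142   131.20984   85.443825]
((556.6627807617188, 128.3645782470703), (62.874900817871094, 39.864952087402344), 88.71907806396484)
(np.float64(312.5596330275229), np.float64(108.85321100917432)) 109 [525.67508497 284.57331445   8.        ] [525.02183013 285.50443129   7.49838803]
(np.float64(372.55128205128204), np.float64(109.96153846153847)) 78 [594.50268949 283.60732771   8.        ] [593.77515151 284.6715091    8.28118957]
(np.float64(303.9166666666667), np.float64(309.4583333333333)) 144 [512.13207681  14.88305466   8.        ] [510.53013311  12.21898201   3.41271154]
(np.float64(358.44736842105266), np.float64(307.2631578947368)) 38 [588.13158753  18.85802553   8.        ] [587.38957056  19.84797929   8.77058267]
axis 87.86605087173142 [555.1103597  150.48043059   8.        ]
```

```bash
python3 nudge.py '[{"d":[30,10,25],"turn_vec":[0,0,0.025]},{"d":[63,22,55],"turn_vec":[0,0,0.025]},{"d":[63,22,55],"turn_vec":[0,0,0.025]},{"d":[63,22,55],"turn_vec":[0,0,0.025]}]' 60
python3 - <<'E'
from h import *
s=manip.read_state();im,d=manip.camera("wrist");np.savez("w2.npz",im=im,d=d,p=s["eef_pos"],r=s["eef_rot"])
c=cam("wrist",s);W=cloud(c,d);m=mask(im,*ORA);z=W[...,2]
top=(m>0)&(z>92);r=cv2.minAreaRect(np.argwhere(top)[:,::-1].astype(np.float32));print(r,W[top].mean(0),onz(c,r[0],96))
w=np.load("w1.npz");c1=cam("wrist",dict(eef_pos=w["p"],eef_rot=w["r"]))
print("tri",tri(c1,(347.3,127.4),c,r[0]),"top-cam",tri(cam("top"),(209.4,188),c,r[0]))
A=c and R.from_euler("xyz",s["eef_rot"]).as_matrix()
H=onz(c,r[0],96);H[2]=61.2;print(s["eef_pos"],s["eef_rot"],"delta",A.T@(H-s["eef_pos"]))
E
```

```text
clock: 1.75
eef_pos: [558.7, 271.3, 145.0]
eef_rot: [-3.14, 0.001, 1.553]
wrist_force: [-0.2, -0.3, -0.1]
finger_gap: 65.2
finger_force: 0.0
((324.5, 217.0), (22.0, 21.0), 90.0) [561.05551321 269.85926902  95.26128682] [559.75183334 270.76411213  96.        ]
tri (array([559.60363336, 270.16384501,  94.27939581]), np.float64(0.3032036187776407)) top-cam (array([559.26869839, 269.27111506,  91.76175983]), np.float64(0.9714618597966348))
[558.66011124 271.26834412 145.03134676] [-3.14039321e+00  5.57073740e-04  1.55312010e+00] delta [-0.43815637  1.20101448 83.8302236 ]
```

```bash
python3 nudge.py '[{"d":[0,1,40]},{"d":[-0.5,1.3,84]},{"d":[-0.5,1.3,84]},{"d":[-0.5,1.3,84]}]' 50
python3 nudge.py '[{},{},{},{},{}]' 5 50
```

```text
clock: 2.2
eef_pos: [561.5, 269.4, 63.7]
eef_rot: [3.14, -0.001, 1.55]
wrist_force: [0.4, -0.7, 1.0]
finger_gap: 50.3
finger_force: 0.0
clock: 2.7
eef_pos: [560.2, 269.6, 62.1]
eef_rot: [-3.14, 0.0, 1.55]
wrist_force: [-11.5, -0.5, 7.6]
finger_gap: 17.9
finger_force: 50.0
```

```bash
python3 nudge.py '[{"d":[-8,-0.7,0]},{"d":[-18,-0.7,0]},{"d":[-29,-0.7,0]},{"d":[-40,-0.7,0]},{"d":[-50,-0.7,0]}]'
python3 nudge.py '[{"d":[-7,0,0]},{"d":[-13,0,0]},{"d":[-18,0,0]},{"d":[-20,0,0]},{"d":[-20,0,0]}]'
```

```text
clock: 3.2
eef_pos: [559.1, 220.5, 62.1]
eef_rot: [3.141, -0.002, 1.55]
wrist_force: [-3.1, 7.8, 4.0]
finger_gap: 17.7
finger_force: 50.0
clock: 3.7
eef_pos: [558.6, 200.0, 62.1]
eef_rot: [-3.141, -0.001, 1.55]
wrist_force: [-3.5, 1.9, 5.5]
finger_gap: 17.3
finger_force: 50.0
```

```bash
python3 nudge.py '[{"d":[-1,0,0]},{"d":[-2,0,0]},{"d":[-2.5,0,0]},{"d":[-2.5,0,0]}]'
```

```text
clock: 4.1
eef_pos: [558.6, 199.5, 62.1]
eef_rot: [3.141, -0.004, 1.551]
wrist_force: [-1.9, 18.1, 1.6]
finger_gap: 17.7
finger_force: 50.0
```

Forward stop felt (18 N); now back home.

```bash
python3 nudge.py '[{"d":[6,0,0]},{"d":[16,0,0]},{"d":[28,0,0]},{"d":[40,0,0]},{"d":[52,0,0]}]'
python3 nudge.py '[{"d":[9,0,0]},{"d":[16,0,0]},{"d":[20,0,0]},{"d":[22.5,0,0]},{"d":[22.5,0,0]}]'
```

```text
clock: 4.6
eef_pos: [559.7, 248.7, 62.1]
eef_rot: [-3.141, 0.001, 1.549]
wrist_force: [-4.6, -6.0, 8.5]
finger_gap: 17.7
finger_force: 50.0
clock: 5.1
eef_pos: [560.2, 269.8, 62.0]
eef_rot: [-3.14, 0.003, 1.549]
wrist_force: [-7.2, -14.3, 9.5]
finger_gap: 17.7
finger_force: 50.0
```

```bash
python3 nudge.py '[{},{},{}]' 70
python3 nudge.py '[{"d":[-1,0,-45]},{"d":[-1,0,-95]},{"d":[-51,0,-120]},{"d":[-101,0,-120]},{"d":[-151,0,-120]}]' 70
python3 nudge.py '[{"d":[-25,0,0]},{"d":[-25,0,0]},{"d":[-25,0,0]}]' 94
python3 - <<'E'
from h import *
s=manip.read_state();im,d=manip.camera("wrist");np.savez("w3.npz",im=im,d=d,p=s["eef_pos"],r=s["eef_rot"])
cv2.imwrite("pics/w3.png",im[:,:,::-1]);print(s["eef_pos"])
E
```

```text
clock: 5.4
eef_pos: [560.4, 271.6, 61.5]
eef_rot: [3.142, -0.0, 1.55]
wrist_force: [0.0, 0.1, -0.1]
finger_gap: 38.4
finger_force: 0.0
clock: 5.9
eef_pos: [557.3, 124.7, 182.5]
eef_rot: [3.14, -0.0, 1.551]
wrist_force: [1.7, 0.2, -0.9]
finger_gap: 69.3
finger_force: 0.0
clock: 6.2
eef_pos: [557.0, 101.0, 181.5]
eef_rot: [3.141, -0.0, 1.549]
wrist_force: [0.0, 0.1, 0.2]
finger_gap: 90.4
finger_force: 0.0
[556.95312853 101.01473646 181.52399495]
```

View pics/w3.png

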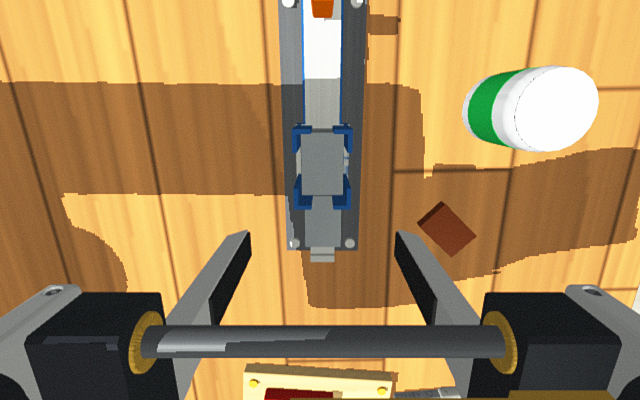

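The handle is home, at the top (322,5). The stack top is at (322,162), and the fed chill lies on the tongue, about (322,222).

```bash
cat > chill.py <<'E'
from h import *
def seg(f,y0=20,y1=105,x0=515,x1=590):
    w=np.load(f);c=cam("wrist",dict(eef_pos=w["p"],eef_rot=w["r"]));W=cloud(c,w["d"]);z=W[...,2]
    g=(z>38)&(z<50)&(W[...,1]>y0)&(W[...,1]<y1)&(W[...,0]>x0)&(W[...,0]<x1)&(w["d"]>0)
    n,l,s,_=cv2.connectedComponentsWithStats(g.astype(np.uint8));g=l==1+np.argmax(s[1:,4])
    uv=np.argwhere(g)[:,::-1].astype(np.float32);return w,c,W,g,uv
E
python3 - <<'E'
from chill import *
w,c,W,g,uv=seg("w3.npz")
P=W[g].astype(np.float32);print(g.sum(),np.median(P,0),cv2.minAreaRect(P[:,:2].copy()),cv2.minAreaRect(uv))
st=(abs(W[...,0]-556.7)<12)&(abs(W[...,1]-129)<20);print("stack top",np.median(W[st][:,2]))
im=w["im"];cv2.imwrite("pics/w3c.png",cv2.resize(im[110:270,260:400,::-1],None,fx=4,fy=4,interpolation=0)[:600])
E
```

```text
1637 [555.56256   59.750618  43.504868] ((555.3333740234375, 62.22471237182617), (60.642066955566406, 39.093936920166016), 89.66910552978516) ((322.0, 220.5), (51.0, 36.0), 90.0)
stack top 294.67220101934925
```

View pics/w3c.png

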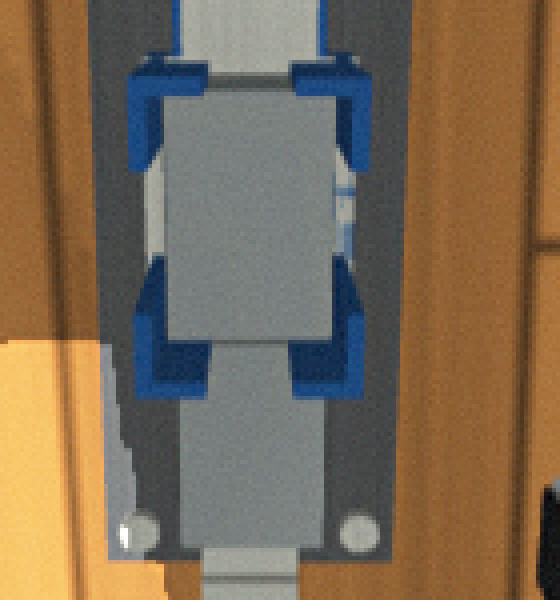

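The fed chill is wholly visible at (322,220) on the tongue, clear of the stack, and the stack has dropped. I'll hover over it and measure a second time.

```bash
python3 nudge.py '[{"d":[-38.8,-0.8,30]},{"d":[-38.8,-0.8,70]},{"d":[-38.8,-0.8,70]},{"d":[-38.8,-0.8,70]}]' 64
python3 - <<'E'
from chill import *
s=manip.read_state();im,d=manip.camera("wrist");np.savez("w4.npz",im=im,d=d,p=s["eef_pos"],r=s["eef_rot"])
w,c,W,g,uv=seg("w4.npz");P=W[g].astype(np.float32);r=cv2.minAreaRect(uv);print(g.sum(),np.median(P,0),cv2.minAreaRect(P[:,:2].copy()),r)
w3,c3,W3,g3,uv3=seg("w3.npz");o=lambda u:[quad(cv2.morphologyEx(u.astype(np.uint8),cv2.MORPH_OPEN,np.ones((3,3))))[1]]
q4,q3=o(g)[0],o(g3)[0];print(q4.tolist(),q3.tolist())
a,b=diagx(q3),diagx(q4);print("tri",tri(c3,a,c,b));C=onz(c,b,44);print("onz",C)
A=R.from_euler("xyz",s["eef_rot"]).as_matrix();C[2]=34;print(s["eef_pos"],s["eef_rot"],"delta",A.T@(C-s["eef_pos"]))
E
```

```text
clock: 6.65
eef_pos: [555.4, 63.3, 112.1]
eef_rot: [-3.141, -0.0, 1.551]
wrist_force: [0.9, -0.4, 0.1]
finger_gap: 66.0
finger_force: 0.0
2900 [555.76074   61.20742   43.606857] ((555.6612548828125, 62.10786056518555), (60.39309310913086, 39.90898513793945), 88.49837493896484) ((323.5, 208.0), (68.0, 47.0), 90.0)
[[311, 174], [301, 241], [345, 242], [347, 190]] [[313, 195], [305, 245], [340, 246], [340, 210], [331, 195]]
tri (array([560.62094871,  66.9371986 ,  58.58157045]), np.float64(0.8808754081140185))
onz [560.39529149  61.92773058  44.        ]
[555.41844213  63.29678763 112.08935882] [-3.14107323e+00 -1.04896879e-04  1.55119386e+00] delta [-1.27943305  5.04328904 78.08661598]
```

```bash
python3 - <<'E'
from chill import *
w,c,*_=seg("w4.npz");w3,c3,*_=seg("w3.npz")
for a,b in(((322,220.5),(323.5,208)),((322.5,245.5),(323,241.5))):print(tri(c3,a,c,b))
s=manip.read_state();A=R.from_euler("xyz",s["eef_rot"]).as_matrix();print(A.T@(np.array([555.6,62.1,34])-s["eef_pos"]))
E
```

```text
(array([555.55847544,  66.06322334,  50.63089954]), np.float64(0.5819912914046567))
(array([ 5.54561794e+02,  1.24373769e+01, -4.99237522e-01]), np.float64(0.1822437552569074))
[-1.21681203 -0.47240047 79.07510627]
```

```bash
python3 nudge.py '[{"d":[-1.2,-0.5,40]},{"d":[-1.2,-0.5,65]},{"d":[-1.2,-0.5,78.5]},{"d":[-1.2,-0.5,78.5]}]' 60
python3 nudge.py '[{},{},{},{}]' 30 30
```

```text
clock: 7.1
eef_pos: [554.8, 61.5, 32.9]
eef_rot: [-3.141, 0.0, 1.551]
wrist_force: [-0.3, -0.3, 0.3]
finger_gap: 60.6
finger_force: 0.0
clock: 7.5
eef_pos: [555.4, 61.0, 34.2]
eef_rot: [3.139, -0.0, 1.55]
wrist_force: [-0.6, 0.9, 7.1]
finger_gap: 39.8
finger_force: 30.0
```

```bash
python3 nudge.py '[{"d":[0,0,-8]},{"d":[0,0,-30]},{"d":[0,0,-60]},{"d":[0,0,-90]},{"d":[0,0,-110]}]' 30 45
python3 nudge.py '[{"d":[-20,-2,0],"turn_vec":[0,0,0.01]},{"d":[-60,-6,0],"turn_vec":[0,0,0.02]},{"d":[-105,-9,0],"turn_vec":[0,0,0.03]},{"d":[-150,-12,0],"turn_vec":[0,0,0.04]},{"d":[-195,-15,0],"turn_vec":[0,0,0.05]}]'
python3 nudge.py '[{"d":[-45,-4,0],"turn_vec":[0,0,0.01]},{"d":[-90,-7,0],"turn_vec":[0,0,0.01]},{"d":[-135,-10,0],"turn_vec":[0,0,0.02]},{"d":[-180,-14,0],"turn_vec":[0,0,0.02]},{"d":[-210,-16,0],"turn_vec":[0,0,0.023]}]'
python3 nudge.py '[{},{},{}]'
python3 - <<'E'
from h import *
s=manip.read_state();im,d=manip.camera("wrist");np.savez("w5.npz",im=im,d=d,p=s["eef_pos"],r=s["eef_rot"])
cv2.imwrite("pics/w5.png",im[:,:,::-1]);print(s["eef_pos"],s["eef_rot"])
E
```

```text
clock: 8.0
eef_pos: [554.9, 60.9, 145.6]
eef_rot: [3.14, -0.0, 1.55]
wrist_force: [-0.7, 0.1, -1.7]
finger_gap: 39.5
finger_force: 45.0
clock: 8.5
eef_pos: [535.0, -135.4, 143.5]
eef_rot: [3.141, 0.0, 1.5]
wrist_force: [1.2, 0.6, -2.2]
finger_gap: 39.5
finger_force: 45.0
clock: 9.0
eef_pos: [503.6, -344.7, 143.3]
eef_rot: [-3.141, 0.0, 1.475]
wrist_force: [0.5, 0.8, -1.8]
finger_gap: 38.9
finger_force: 45.0
clock: 9.3
eef_pos: [504.9, -341.2, 143.1]
eef_rot: [-3.141, -0.0, 1.478]
wrist_force: [0.1, -0.1, -2.5]
finger_gap: 39.4
finger_force: 45.0
[ 504.89369365 -341.22041659  143.14163317] [-3.14147190e+00 -2.01990576e-04  1.47758967e+00]
```

View pics/w5.png

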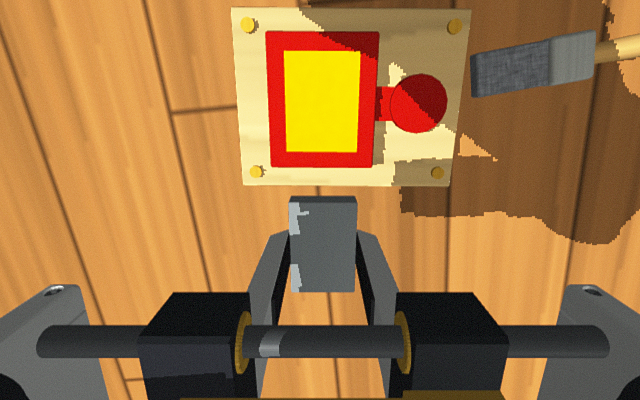

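The yellow patch shows whole, about (284..360, 50..153). The held chill is at (322,243), square in the fingers.

```bash
python3 nudge.py '[{"d":[30,0,-40]},{"d":[30,0,-75]},{"d":[30,0,-75]},{"d":[30,0,-75]},{"d":[30,0,-75]}]'
cat > pt.py <<'E'
from h import *
s=manip.read_state();im,d=manip.camera("wrist");np.savez("w6.npz",im=im,d=d,p=s["eef_pos"],r=s["eef_rot"])
C=[];M=[];D=[]
for f in("w5.npz","w6.npz"):
    w=np.load(f);c=cam("wrist",dict(eef_pos=w["p"],eef_rot=w["r"]));W=cloud(c,w["d"]);m=mask(w["im"],*YEL);q=quad(m)[1]
    g=onz(c,(0,0),38);K,A,o=c
    v,u=np.nonzero(m);P=np.array([onz(c,p,38)[:2] for p in zip(u,v)],np.float32)
    print(f,q.tolist(),"depth z",np.median(W[m>0][:,2]),"rect@38",cv2.minAreaRect(P))
    print([onz(c,p,38)[:2].round(1).tolist() for p in q])
    C.append(c);M.append(diagx(q))
    # held chill in tool frame
    T=R.from_euler("xyz",w["r"]).as_matrix();L=(W-w["p"])@T
    h=(abs(L[...,1])<25)&(abs(L[...,0])<50)&(L[...,2]>-16)&(L[...,2]<8)&(w["d"]>0)
    Q=L[h].astype(np.float32);print("chill tool",len(Q),np.percentile(Q,[2,50,98],0).round(1).tolist(),cv2.minAreaRect(Q[:,:2].copy()))
P,e=tri(C[0],M[0],C[1],M[1]);print("tri",P,e)
q=quad(mask(np.load("top0.npz")["im"],*YEL))[1];print("tri top",tri(cam("top"),diagx(q),C[1],M[1]))
print(s["eef_pos"],s["eef_rot"])
E
python3 pt.py
```

```text
clock: 9.85
eef_pos: [507.2, -311.6, 216.5]
eef_rot: [-3.14, -0.001, 1.477]
wrist_force: [0.2, -0.5, -2.5]
finger_gap: 39.3
finger_force: 45.0
w5.npz [[284, 51], [287, 150], [355, 151], [359, 52]] depth z 38.25704611892064 rect@38 ((511.38348388671875, -256.7982177734375), (83.62422180175781, 63.547908782958984), 84.4197006225586)
[[484.1, -212.4], [476.2, -294.7], [537.9, -301.3], [546.5, -218.9]]
chill tool 6660 [[-26.9, -20.1, -11.1], [6.1, -0.1, -9.3], [30.9, 19.4, 0.1]] ((1.2381629943847656, 0.09128189086914062), (49.96173095703125, 60.47664260864258), 89.40919494628906)
w6.npz [[294, 92], [295, 165], [349, 167], [351, 92]] depth z 38.1747572941791 rect@38 ((511.35498046875, -256.76617431640625), (83.14319610595703, 63.314910888671875), 84.37053680419922)
[[484.4, -212.7], [476.0, -292.8], [538.4, -301.0], [546.3, -218.4]]
chill tool 6659 [[-26.9, -20.1, -11.1], [6.2, -0.1, -9.3], [30.9, 19.4, 0.1]] ((1.0075874328613281, 0.020593643188476562), (49.926475524902344, 60.586544036865234), 89.75711059570312)
tri [ 510.88742219 -257.0245196    24.16927262] 0.3692829470922191
tri top (array([ 511.95405532, -255.29553937,   42.58292247]), np.float64(2.124817907822055))
[ 507.22052476 -311.63849453  216.50952712] [-3.13968270e+00 -1.07691196e-03  1.47722884e+00]
```

```bash
cat > dl.py <<'E'
from h import *
import sys
s=manip.read_state();A=R.from_euler("xyz",s["eef_rot"]).as_matrix()
print((A.T@(np.array([511.3,-257.9,float(sys.argv[1])])-s["eef_pos"])).round(2),s["eef_pos"].round(2),s["eef_rot"][2].round(4),s["wrist_force"].round(1))
E
python3 nudge.py '[{"d":[20,0,30],"turn_vec":[0,0,0.004]},{"d":[54,-1,75],"turn_vec":[0,0,0.004]},{"d":[54,-1,115],"turn_vec":[0,0,0.004]},{"d":[54,-1,145],"turn_vec":[0,0,0.004]},{"d":[54,-1,155],"turn_vec":[0,0,0.004]}]'
python3 nudge.py '[{},{},{}]'
python3 dl.py 42.2
```

```text
clock: 10.4
eef_pos: [509.8, -257.2, 58.9]
eef_rot: [-3.136, -0.003, 1.473]
wrist_force: [-0.3, -0.6, -1.9]
finger_gap: 39.2
finger_force: 45.0
clock: 10.7
eef_pos: [512.3, -259.0, 64.6]
eef_rot: [3.139, 0.001, 1.472]
wrist_force: [-0.0, 0.1, -2.6]
finger_gap: 40.0
finger_force: 45.0
[ 1.01 -1.2  22.39] [ 512.34 -258.99   64.59] 1.4725 [-0.   0.1 -2.6]
```

```bash
python3 nudge.py '[{"d":[0.5,-0.6,6]},{"d":[0.5,-0.6,12]},{"d":[0.5,-0.6,17]},{"d":[0.5,-0.6,17]},{"d":[0.5,-0.6,17]}]' >/dev/null
for i in 1 2 3; do python3 nudge.py '[{}]' >/dev/null; python3 dl.py 42.2; done
```

```text
[-0.01  0.11  3.89] [ 511.19 -257.88   46.09] 1.4728 [ 0.8  0.4 -1.4]
[-0.01  0.11  3.94] [ 511.19 -257.88   46.14] 1.4728 [-0.1 -0.8 -2.1]
[-0.06  0.17  3.87] [ 511.14 -257.83   46.07] 1.4728 [ 1.  -0.5 -1.9]
```

```bash
python3 nudge.py '[{"d":[0,0.1,1]},{"d":[0,0.1,2]},{"d":[0,0.1,3]},{"d":[0,0.1,3.4]},{"d":[0,0.1,3.4]}]'
python3 nudge.py '[{"d":[0,0,0.4]},{"d":[0,0,0.7]},{"d":[0,0,0.7]}]'
```

```text
clock: 12.0
eef_pos: [511.1, -257.8, 42.4]
eef_rot: [-3.141, -0.0, 1.473]
wrist_force: [-0.1, 0.4, -1.9]
finger_gap: 39.3
finger_force: 45.0
clock: 12.3
eef_pos: [511.2, -257.9, 42.3]
eef_rot: [3.141, 0.0, 1.473]
wrist_force: [-3.2, 1.3, 4.8]
finger_gap: 39.6
finger_force: 45.0
```

Contact felt at about 7 N; releasing.

```bash
python3 nudge.py '[{},{},{},{}]' 60
python3 nudge.py '[{"d":[0,0,-15]},{"d":[0,0,-45]},{"d":[0,0,-80]},{"d":[-40,0,-110]},{"d":[-85,0,-110]}]' 80
python3 nudge.py '[{},{},{}]'
python3 - <<'E'
from h import *
s=manip.read_state();im,d=manip.camera("wrist");cv2.imwrite("pics/w7.png",im[:,:,::-1])
c=cam("wrist",s);W=cloud(c,d);z=W[...,2]
g=(z>46)&(z<58)&(abs(W[...,0]-511)<50)&(abs(W[...,1]+257)<50)&(d>0)
n,l,st,_=cv2.connectedComponentsWithStats(g.astype(np.uint8));g=l==1+np.argmax(st[1:,4])
P=W[g].astype(np.float32);print(np.percentile(P[:,2],[5,50,95]),cv2.minAreaRect(P[:,:2].copy()))
u=np.argwhere(g)[:,::-1];print(cv2.minAreaRect(np.array([onz(c,p,52)[:2] for p in u],np.float32)))
v,u=np.nonzero(cv2.inRange(cv2.cvtColor(im,cv2.COLOR_RGB2HSV),*YEL));Y=np.array([onz(c,p,38)[:2] for p in zip(u,v)],np.float32);Y=Y[(abs(Y-[511.4,-256.8])<52).all(1)];print(cv2.minAreaRect(Y))
im,d=manip.camera("top");cv2.imwrite("pics/top1.png",im[100:260,180:500,::-1].repeat(2,0).repeat(2,1))
E
```

```text
clock: 12.7
eef_pos: [511.2, -257.8, 41.7]
eef_rot: [3.142, 0.0, 1.473]
wrist_force: [-0.2, -0.1, -0.7]
finger_gap: 59.6
finger_force: 0.0
clock: 13.2
eef_pos: [504.6, -343.6, 158.2]
eef_rot: [3.134, 0.004, 1.475]
wrist_force: [0.9, -0.4, 0.1]
finger_gap: 80.0
finger_force: 0.0
clock: 13.5
eef_pos: [503.0, -341.6, 152.1]
eef_rot: [-3.141, -0.0, 1.473]
wrist_force: [0.2, -0.3, 1.2]
finger_gap: 79.9
finger_force: 0.0
[50.48936882 51.70537949 52.8884737 ] ((510.837158203125, -256.4245300292969), (59.57666015625, 40.0619010925293), 84.5137710571289)
((510.8526611328125, -256.4944152832031), (59.087059020996094, 39.79122543334961), 84.39485931396484)
((511.44586181640625, -256.41241455078125), (82.75962829589844, 63.455535888671875), 84.3050537109375)
```

View pics/w7.png

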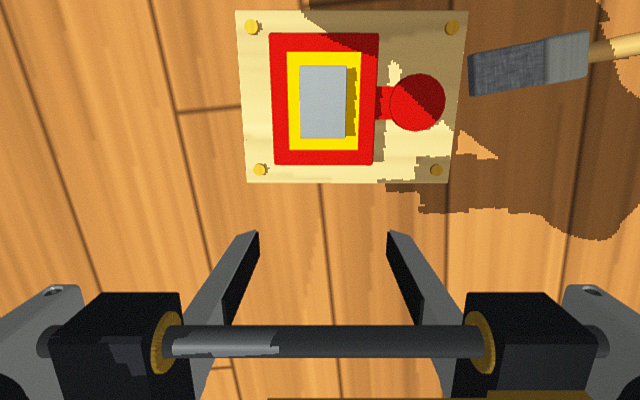

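View pics/top1.png

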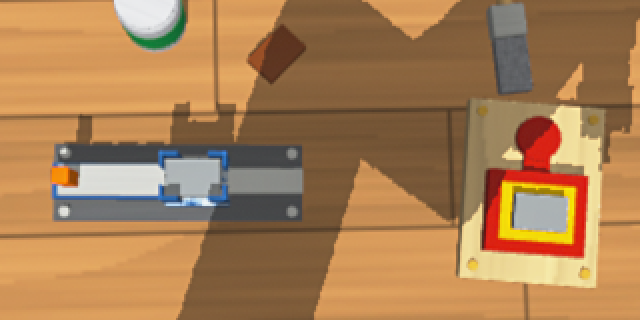

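The chill lies flat at (323,102), centred on the patch within about 0.6 mm and aligned within 0.1°. The top crop shows the handle home at (65,176) and the tongue empty. Handing in.

```bash
python3 -c "
from cell import manip
print(manip.sign_off())"
```

```text
the job is handed in; nothing more can be done
None
```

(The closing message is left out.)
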